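# Index the mitre box one notch towards the moulding

## Robot

A 6-joint arm with a two-finger parallel gripper is mounted at the origin on the work surface. World frame = base frame: x ahead of the robot, y to its left, z up, the work surface at z = 0. Lengths are in mm, angles in degrees, forces in N, time in s.
With the tool pointing down it reaches from about 300 to 850 mm from the base axis. Payload 4.2 kg.
Tool frame: the origin (TCP) lies on the centre line of the jaws, within the pads' length; the fingertips stand 14 mm ahead of it and the grasp point (between the pads) lies 5 mm behind it (env.finger_overhang is the z of the fingertips in the tool frame, in mm); z points along the fingers, y is the line along which they close (so a half turn about z gives the same grasp; the last joint's range is limited). The gripper opens to 91 mm and grips with 3 to 60 N. Pads are 32 mm wide; open, the fingers measure 118 mm over their backs; the gripper's body (76 mm by 178 mm) begins 60 mm behind the grasp point.
Start: joints at [73.167, 18.312, 89.639, -0, 72.044, -1.146], TCP at [155.477, 553.596, 227.976] pointing down, gripper open.
Joint ranges: [-177.97, 177.97], [-48.28, 115.42], [12.27, 149.76], [-77.06, 257.06], [2.81, 150.46], [-146.56, 146.56]. Speed limits (degrees/s): [147.25, 147.25, 180, 180, 180, 180].

## Interface

Orientations are given as [roll, pitch, yaw] about the fixed x, y, z axes, in that order (R = Rz(yaw) Ry(pitch) Rx(roll)).
In Python, from workcell import sensors, viewer, env gives the robot as it stands. The module is installed in compiled form; this text tells all that it offers.
- The arm moves only by the tool step_arm, never from a script. Its argument "plan" is one flat list of numbers, 6 for each row, row after row: the shift along the tool's x, y, z in cm, then the turn, a rotation vector about the tool's x, y, z in rad. In form: [x, y, z, wx, wy, wz, x, y, z, wx, wy, wz, ...]. A call has 1 to 5 rows; each row shifts and turns the commanded pose from where the row before left it, along the tool's axes as they then stand; what a row does not reach is not made up. A row lasts 1/12 s, in which the tool goes at most 41.7 mm and 7.16 degrees, less where a joint would pass 70% of its speed; a pose out of reach is approached as far as the arm can. A call is refused whole if a number of a shift passes 4.17 or a number of a turn 0.125, either way. A call with a gripper value outside its range is refused whole. "hand" is the finger opening in cm, from 0 to 9.12, set as the call begins (left out, the last holds). The fingers move at their own pace and stop on an object; "newtons" is the grip in N (left out, the last holds). Time passes only in rows, so rows that do not move let the fingers close. It gives the time, the measured TCP pose, the force, the opening and the grip force at its end, in the units of the state.
- sensors.state(): the state, without advancing time (a new reading comes with each control period).
- viewer.grab_frame(name): name is "scene" or "top"; returns a dict with "img" (480x640x3 uint8, red, green, blue), "fx", "fy", "cx", "cy" (pixels), "k1" (the pictures are not rectified: a ray, as slopes to the right and down, at radius r is drawn at 1 + k1 r^2 times it, then the intrinsics apply), "position" and "attitude" of the camera in the world. Camera axes: x right, y down, z forward; pixel columns grow to the right and rows downward; lengths in mm; the calibration is good to about 2 mm. A picture is of the moment at which its call begins. There is no depth.
- env.job_done(): hands the job in; it is judged then, once.
Trained networks look in a picture, given as the dict that the camera call returned (one of the last four; its "shot" number tells which), for a name from the list of things; names that differ only in an ending like _2 or _b are one class to them, and where a whole thing is asked for, a point or a joint stands for the part that bears it (a point fixed in the world has none). Each returns a list of dicts, best first, with "score" (0 to 1); they miss things now and then, are a little off and sometimes report something else, mostly with a low value. They report only what shows in the picture. A call takes as long as a camera call. They do not tell look-alikes from the thing itself.
- viewer.boxes_of(name, picture): "location" ([column, row] in pixels, amid what is visible of it).
- viewer.pinpoint(name, picture): "location" ([column, row] in pixels: a listed point, or the origin of a listed thing).
The state is a dict: "time_s": time; "qpos": joint angles; "qvel": joint speeds; "effort": joint torques, N m; "ee_pos": TCP position; "ee_rot": TCP orientation; "force": force on the tool from outside, world axes, zero at the start; "torque": the same for the moment, N m; "gripper_width": finger opening in mm; "gripper_force": force on a finger pad.
Only numpy, scipy, OpenCV 4.12 (cv2) and the standard library are available. Lean on these libraries where they do the work, as an engineer would, in place of code of your own. Each camera call takes 0.05 s, during which the arm holds its last target. There are 200 camera calls.

## Task

A length of wooden moulding lies on the bed of the mitre box, against the fence, on one side of the turntable, and is to get its first mitre. Pull the spring index ring at the front of the swing arm up, swing the arm one notch towards the side on which the moulding lies, and release the ring so that the pin is fully home in that notch. The notch has to be found by feel: do not force the arm against the pin while the pin is in a notch, and leave the moulding and everything else on the counter where it is.

Things in the scene. Friction and masses are not known exactly. Their poses are not given: they have to be found in the camera images.
- mitre_box: Hand mitre box without its saw, bolted down. Origin on the counter under the arm's upright pivot; at yaw 0 (yaw varies by 0.3 rad) x points away from the robot, y to the robot's left. Aluminium bed in two wings, x -85 to 0, |y| 62 to 268, top z 58; behind it the fence, x 0 to 12, top z 103. A grey swing arm, 40 wide, z 28 to 42, runs under the bed to the front (-x), ending 247 from the pivot.
- front_guide (a point): Middle of the front saw guide on the swing arm, 140 mm from the pivot, at z 110 mm: two upright 8 mm rods 24 mm apart with a cap 18 x 36 mm, reaching up to z 170 mm. Keep the gripper clear of it. A like guide stands 95 mm behind the pivot.
- housing (a point): Middle of the plunger housing, an upright steel cylinder 26 mm in diameter, z 42 to 62 mm (this point at z 52), on the swing arm 225 mm from the pivot, right under the pull ring. Solid with the arm: a good place to push the arm sideways.
- quadrant: Steel arc under the arm's front, fixed; origin and axes of the mitre box. Radius 186 to 240 mm, top z 26. Five notches 11.5 mm wide for the 10 mm pin: square (0) and 22.5 and 45 degrees each side. The 22.5 notches are in dark screwed blocks, set by hand, 2 to 4.5 mm (0.01 to 0.02 rad) off one way or the other: feel for them. Between notches the arc is flat; a released pin rides on it.
- swing_arm (a joint): Angle of the swing arm, rad. 0 = square (pointing to the mitre box's -x); positive = its front end swings to the mitre box's +y. Next notches nominally at +0.393 and -0.393. Starts locked at 0. Unlocked it takes 2 to 3 N of push at the ring's radius (225 mm), some 2 N more with the pin riding on the arc, and stays where it is left.
- index_pin (a joint): Lift of the index pin with its ring, m. 0 = home in a notch, 0.011 = tip level with the top of the arc (riding on it), 0.014 = upper stop. The spring pulls it down with 7.5 N at 0 and 12 N at 0.014. Released, it snaps down in about 0.1 s; pushed across a notch faster than about 0.1 m/s it may skip it.
- ring (a point): Centre of the upright steel pull ring on top of the index pin: outside diameter 36 mm, bar 8 mm thick, its plane upright and along the swing arm (so 8 mm thick across the arm). Fixed to the pin, turns with the arm. 225 mm from the pivot, z 88 mm when the pin is home, rising with the pin. Its x axis points along the arm to the pivot.
- moulding: Loose piece of plain wooden moulding, 200 mm long (along y), 30 deep, 44 high, on the bed against the fence, its middle 195 mm to one side (+y or -y) of the pivot; it shows to which side the arm must go. Origin at its underside.
- tape_measure: Black tape measure 34 x 66 x 58 mm standing on the other wing of the bed. Bystander.
- paint_tin: Paint tin, 100 mm in diameter, 118 mm high, on the counter. Bystander.
- brush: Flat paint brush, 190 mm long, lying beside the mitre box's front. Bystander.
- filling_knife: Filling knife, 205 mm long, lying beside the mitre box's front. Bystander.
- screw_carton: Carton of screws 80 x 120 x 55 mm. Bystander.
- masking_tape: Roll of masking tape, 100 mm in diameter, 30 mm high, lying flat. Bystander.
- filler_jar: Jar of filler, 72 mm in diameter, 85 mm high. Bystander.
Things that resemble listed ones, but are neither listed nor needed, are in the scene too. Of the things like the moulding, leave any that is blue or turquoise; of the rest the larger one is meant.

How it is judged (in metres and radians):
On the way:
1. the index pin is pulled clear of the square-cut notch (value of joint index_pin above 0.0095 m), for 0.1 s.
At the end, for the whole second after the job is handed in: The swing arm stands still in the first notch (22.5 degrees, within 1.9 degrees) on the side where the moulding lies, and the index pin is home in it (lifted less than 2 mm) (value of joint index_pin below 0.002 m and ((y of moulding in the frame of mitre_box above 0 m and value of joint swing_arm between 0.36 and 0.425 rad) or (y of moulding in the frame of mitre_box below 0 m and value of joint swing_arm between -0.425 and -0.36 rad)) and velocity of joint swing_arm between -0.02 and 0.02 rad/s); the robot touches nothing.
It fails at once if the index pin is loaded with more than 40 N against the quadrant or its notch (arm forced against the pin) (contact force between index_pin and quadrant above 40 N).
It fails at once if the moulding is moved by more than 10 mm (distance of moulding from where it was at the start of the episode above 0.01 m).
It fails at once if a bystander is moved by more than 25 mm (distance of any of tape_measure, paint_tin, brush, filling_knife, screw_carton, masking_tape, filler_jar from where it was at the start of the episode above 0.025 m).
It also fails if it takes over 40 s, if anything falls off the work surface, if the arm or the gripper's body presses on something with over 40 N, if the wrist force passes 120 N, or if a joint passes its speed limit or range.

## Working session

There is one attempt and no reset: what is moved stays moved. The work goes in short steps, Python scripts to look and compute and a tool call to move; the robot and the scene stay as the last step left them, time stands still between calls to the robot, and variables do not carry over. Pictures are saved under pics/ and viewed, at most 10 in all, crops included, and the job is handed in when it is done.

Besides the shell and the picture viewer there is one more tool, called after "Emit:" as a command line: name --argument value ..., lists and objects as JSON in quotes. step_arm: Moves the arm, as the interface text tells. Its arguments: {"type":"object","properties":{"plan":{"type":"array","items":{"type":"number"}},"hand":{"type":"number"},"newtons":{"type":"number"}},"required":["plan"]}

```bash
mkdir -p pics; cat > h.py <<'E'
import numpy as np, cv2
from scipy.spatial.transform import Rotation as R
from workcell import sensors, viewer, env
def cam(p):
    a=np.array(p["attitude"],float)
    M=a if a.shape==(3,3) else R.from_euler('xyz',a,degrees=True).as_matrix()
    return np.array(p["position"],float),M
def ray(p,uv):
    o,M=cam(p); K=np.array([[p["fx"],0,p["cx"]],[0,p["fy"],p["cy"]],[0,0,1.]])
    q=cv2.undistortPoints(np.array([[uv]],float),K,np.array([p["k1"],0,0,0.]))[0,0]
    return o,M@np.array([q[0],q[1],1])
def at_z(p,uv,z):
    o,d=ray(p,uv); return o+d*(z-o[2])/d[2]
def proj(p,X):
    o,M=cam(p); K=np.array([[p["fx"],0,p["cx"]],[0,p["fy"],p["cy"]],[0,0,1.]])
    c=M.T@(np.array(X,float)-o)
    return cv2.projectPoints(c.reshape(1,1,3),np.zeros(3),np.zeros(3),K,np.array([p["k1"],0,0,0.]))[0].ravel()
E
python3 - <<'E'
from h import *
print(sensors.state())
for n in("scene","top"):
    p=viewer.grab_frame(n); cv2.imwrite(f"pics/{n}0.png",p["img"][:,:,::-1])
    print(n,{k:v for k,v in p.items() if k!="img"})
    for t,z in(("mitre_box",0),("ring",88),("housing",52),("front_guide",110),("moulding",58),("tape_measure",58),("paint_tin",0),("brush",0),("filling_knife",0)):
        for d in viewer.pinpoint(t,p)[:3]: print(t,np.round(d["location"]),round(d["score"],2),at_z(p,d["location"],z).round(0))
E
```

```text
{'time_s': 0.0, 'qpos': array([ 7.31654486e+01,  1.83497506e+01,  8.97072823e+01,  3.42496698e-04,
        7.20433849e+01, -1.14612498e+00]), 'qvel': array([-0.01638528,  0.05182148, -0.01467943,  0.03516476,  0.10132382,
        0.0265623 ]), 'effort': array([-3.01887496e-05, -4.12465811e+01, -2.31966323e+01,  7.25727179e-02,
        4.59800370e-02, -1.54517111e-04]), 'ee_pos': array([155.34130274, 553.11112968, 227.13327448]), 'ee_rot': array([-1.79899609e+02, -2.33415227e-03,  1.64311466e+02]), 'force': array([ 1.23853772,  0.04164301, -1.03007439]), 'torque': array([-0.0032943 , -0.01652845, -0.02412509]), 'gripper_force': 0.0, 'gripper_width': 91.39332820948965}
scene {'fx': 456.9218471017675, 'fy': 456.9218471017675, 'cx': 319.43487908130516, 'cy': 235.54283379386922, 'k1': -0.04727875417055703, 'position': array([1481.6626258 , -380.78642111,  886.62286795]), 'attitude': array([-126.47709186,   -0.83699778,   67.91827169]), 'shot': 1}
top {'fx': 597.0925013025854, 'fy': 597.0925013025854, 'cx': 331.41079377206825, 'cy': 248.71924136105767, 'k1': 0.0005154789327714827, 'position': array([ 304.28662226,   13.64344676, 1624.34139768]), 'attitude': array([-1.71638108e+02,  6.52628988e-02, -8.93028330e+01]), 'shot': 2}
mitre_box [332. 199.] 0.62 [683.  18.   0.]
ring [317. 275.] 0.51 [462.  55.  88.]
housing [312. 276.] 0.67 [462.  68.  52.]
front_guide [325. 245.] 0.67 [535.  35. 110.]
moulding [180. 345.] 0.93 [277. 409.  58.]
moulding [271. 332.] 0.78 [315. 172.  58.]
moulding [188. 197.] 0.77 [671. 405.  58.]
tape_measure [403. 216.] 0.86 [ 626. -173.   58.]
paint_tin [126. 258.] 0.91 [510. 583.   0.]
brush [216. 262.] 0.56 [504. 334.   0.]
filling_knife [426. 312.] 0.7 [ 373. -239.    0.]
```

View pics/top0.png

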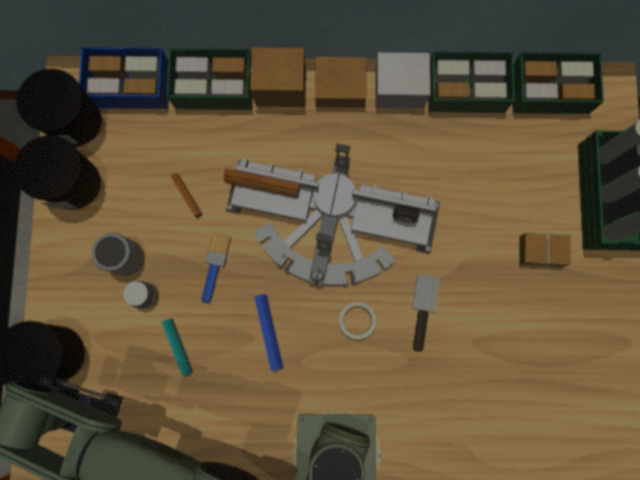

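View pics/scene0.png

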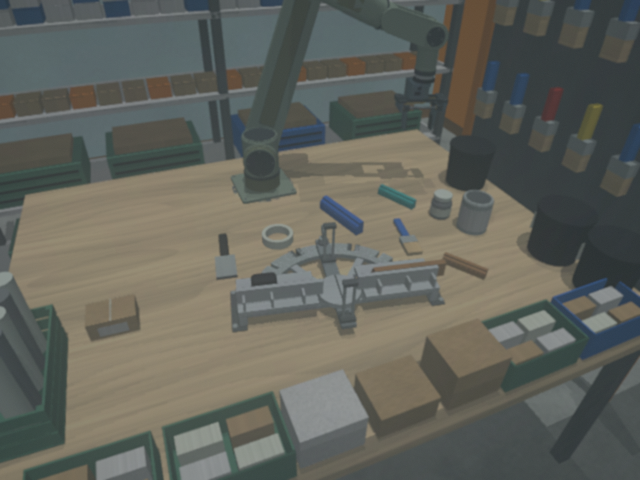

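Top picture: mitre box in the middle, ring at about (317,275). There are four moulding candidates:
- brown on the bed's left wing, (262,182)
- small brown on the counter, (186,195)
- blue, (268,332)
- teal, (176,347)

I choose the larger brown one on the bed, so the arm goes to +y. The scene view at (405,267) agrees. Next is a close crop with an overlay to check the choice and refine the pose.

```bash
python3 - <<'E'
from h import *
from scipy.optimize import least_squares
tops=[];obs=[]
L={"mitre_box":(0,0,0),"ring":(-225,0,88),"housing":(-225,0,52),"front_guide":(-140,0,110)}
for k in range(4):
    for n in ("top","scene"):
        p=viewer.grab_frame(n)
        for t in L:
            for d in viewer.pinpoint(t,p)[:1]:
                obs.append((p,t,d["location"],d["score"]))
                if k<1: print(n,t,np.round(d["location"],1),round(d["score"],2))
        if n=="top": T=p
        else: S=p
def W(v,X):
    c,s=np.cos(v[2]),np.sin(v[2]); return [v[0]+c*X[0]-s*X[1],v[1]+s*X[0]+c*X[1],X[2]]
obs=[o for o in obs if o[3]>.3]
f=lambda v:np.concatenate([proj(p,W(v,L[t]))-uv for p,t,uv,s in obs])
r=least_squares(f,[683,18,-.18],x_scale=[100,100,.3],loss="soft_l1"); v=r.x
print(v,len(obs),np.abs(f(v)).mean(),W(v,L["ring"]))
np.save("v.npy",v)
def over(p,name,c,w,h,sc):
    x,y=int(c[0]-w/2),int(c[1]-h/2)
    im=cv2.resize(p["img"][y:y+h,x:x+w,::-1],None,fx=sc,fy=sc,interpolation=cv2.INTER_CUBIC)
    im=cv2.convertScaleAbs(im,alpha=1.6)
    D=lambda X:tuple(int(q) for q in (proj(p,W(v,X))-[x,y]+.5)*sc)
    for s in(1,-1):
        P=[(-85,62*s,58),(-85,268*s,58),(0,268*s,58),(0,62*s,58)]
        cv2.polylines(im,[np.array([D(q) for q in P])],True,(0,255,0),1)
    ci=[(-225+18*np.cos(a),0,88+18*np.sin(a)) for a in np.linspace(0,6.3,30)]
    cv2.polylines(im,[np.array([D(q) for q in ci])],False,(0,0,255),1)
    for X in((0,0,42),(-140,0,170)): cv2.circle(im,D(X),3,(255,0,255),-1)
    for s in(1,-1):cv2.polylines(im,[np.array([D((-247,20*s,42)),D((-100,20*s,42))])],False,(255,255,0),1)
    cv2.imwrite(name,im)
over(T,"pics/t1.png",(330,220),240,170,3.3)
over(S,"pics/s1.png",(335,275),240,170,3.3)
E
```

```text
top mitre_box [333.6 197.8] 0.74
top ring [314.9 274.3] 0.43
top housing [314.2 274.3] 0.79
top front_guide [323.  245.6] 0.74
[ 6.85608816e+02  1.47152293e+01 -1.89537054e-01] 15 13.031135177088778 [np.float64(464.6382145888517), np.float64(57.106187709204775), 88]
```

View pics/t1.png

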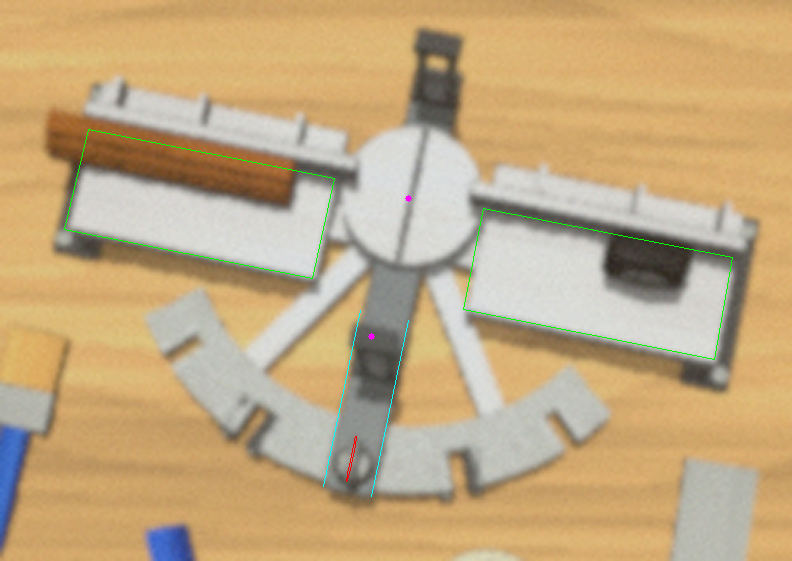

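View pics/s1.png

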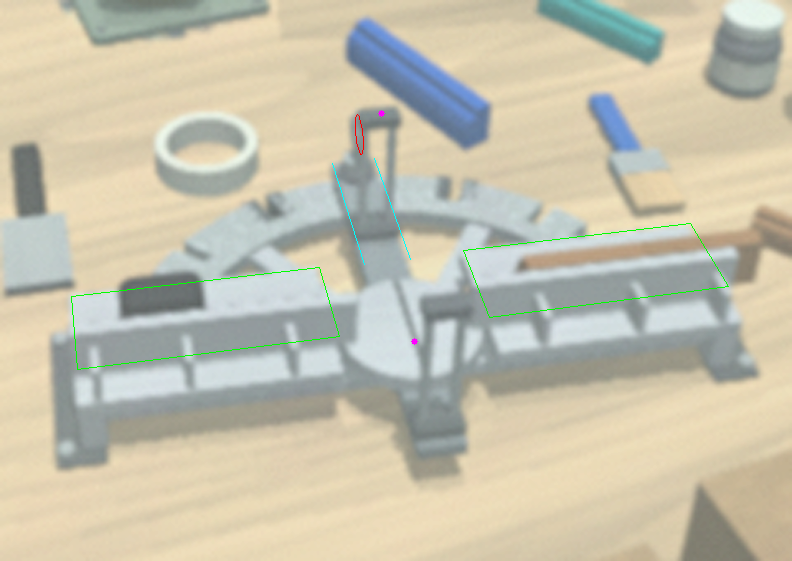

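The crops show the large brown moulding on the left (+y) wing. The fitted overlay sits a few pixels off, and the scene network finds nothing. I'll make one more zoom for hand-picked features.

```bash
python3 - <<'E'
from h import *
def crop(p,x,y,w,h,s):
    im=cv2.resize(p["img"][y:y+h,x:x+w,::-1],None,fx=s,fy=s,interpolation=cv2.INTER_CUBIC); im=cv2.convertScaleAbs(im,alpha=1.7)
    for u in range(-(-x//10)*10,x+w,10):
        cv2.line(im,((u-x)*s,0),((u-x)*s,8),(0,0,255),1); cv2.putText(im,str(u),((u-x)*s,18),0,.35,(0,0,255),1)
    for u in range(-(-y//10)*10,y+h,10):
        cv2.line(im,(0,(u-y)*s),(8,(u-y)*s),(0,0,255),1); cv2.putText(im,str(u),(10,(u-y)*s+4),0,.35,(0,0,255),1)
    return im
T=viewer.grab_frame("top");S=viewer.grab_frame("scene")
cv2.imwrite("pics/z.png",np.hstack([crop(T,295,225,50,75,8),crop(S,310,215,50,75,8)]))
E
```

```text
(no output)
```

View pics/z.png

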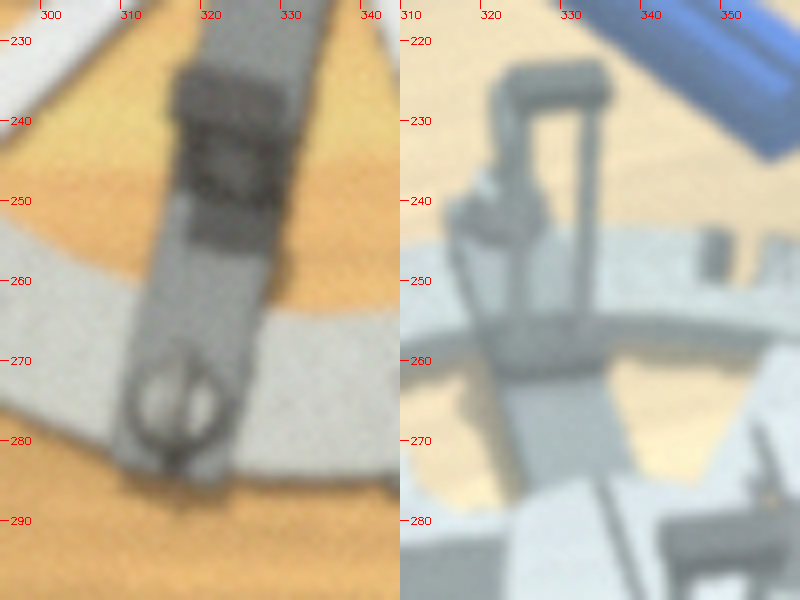

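```bash
cat > fit.py <<'E'
from h import *
from scipy.optimize import least_squares
def W(v,X):
    c,s=np.cos(v[2]),np.sin(v[2]); return [v[0]+c*X[0]-s*X[1],v[1]+s*X[0]+c*X[1],X[2]]
E
python3 - <<'E'
from fit import *
T=viewer.grab_frame("top");S=viewer.grab_frame("scene")
print(at_z(T,(317.3,275.6),62),at_z(T,(323.5,237.1),167),at_z(T,(334.8,194.4),58),at_z(S,(329.4,225.6),165),at_z(S,(322.5,242.5),55))
o=[(T,(-225,0,62),(317.3,275.6),1),(T,(-140,0,168),(323.5,237.1),1),(T,(0,0,58),(334.8,194.4),.6),(S,(-140,0,166),(329.4,225.6),.7),(S,(-225,0,55),(322.5,242.5),.5)]
c=lambda u,v:(210+u/3.3,135+v/3.3)
for X,q in(((-85,268,58),(67,229)),((-85,62,58),(310,278)),((-85,-268,58),(718,364)),((-85,-62,58),(467,312))): o.append((T,X,c(*q),.7))
f=lambda v:np.concatenate([w*(proj(p,W(v,X))-uv) for p,X,uv,w in o])
r=least_squares(f,[683,18,-.18],x_scale=[100,100,.3],loss="soft_l1");v=r.x
print(v,f(v).reshape(-1,2).round(1).tolist(),W(v,(-225,0,88))); np.save("v.npy",v)
E
```

```text
[462.06845993  54.4203222   62.        ] [547.28050539  37.83374321 167.        ] [682.12388305  10.91667065  58.        ] [548.40263298  38.65996602 165.        ] [479.63913433  48.75830543  55.        ]
[ 6.83483669e+02  1.08875324e+01 -1.96014373e-01] [[-0.1, -0.3], [-0.1, 0.4], [0.0, -0.3], [-0.3, -0.5], [-0.2, -1.8], [0.1, -0.2], [1.1, 0.3], [-0.4, -0.3], [-0.3, -0.3]] [np.float64(462.79228139434224), np.float64(54.708888716090904), 88]
```

Emit:
step_arm --plan '[0,0,0,0,0,-0.039,0,0,0,0,0,-0.039]' --hand 6 --newtons 6

```text
time_s: 3.37
ee_pos: [155.5, 553.6, 228.0]
ee_rot: [180.0, -0.0, 168.9]
force: [1.3, -0.3, 0.6]
gripper_width: 80.4
gripper_force: 0.0
```

```bash
cat > go.py <<'E'
from fit import *
def delta(a,z,r=225.,out=0):
    v=np.load("v.npy"); s=sensors.state()
    p=np.array(s["ee_pos"]); M=R.from_euler('xyz',s["ee_rot"],degrees=True)
    P=np.array(W(v,(-r*np.cos(a),r*np.sin(a),z)))
    G=R.from_euler('xyz',[180,0,180+np.degrees(v[2]-a)],degrees=True)
    print("t",round(s["time_s"],2),"pos",p.round(1),"rot",np.round(s["ee_rot"],2),"F",np.round(s["force"],1),"w",round(s["gripper_width"],1),"gf",round(s["gripper_force"],1))
    print("shift cm",(M.inv().apply(P-p)/10).round(2),"turn",(M.inv()*G).as_rotvec().round(4),"tgt",P.round(1))
E
python3 -c "
from go import *
delta(0,200)"
```

```text
t 3.37 pos [155.5 553.6 228. ] rot [179.99  -0.   168.89] F [ 1.3 -0.3  0.6] w 80.4 gf 0.0
shift cm [-39.77 -43.03   2.79] turn [ 0.0001 -0.      0.0021] tgt [462.8  54.7 200. ]
```

Emit:
step_arm --plan '[-2.5,-2.7,0,0,0,0,-2.5,-2.7,0,0,0,0,-2.5,-2.7,0,0,0,0,-2.5,-2.7,0,0,0,0,-2.5,-2.7,0,0,0,0]'

```text
time_s: 3.78
ee_pos: [252.3, 395.4, 228.0]
ee_rot: [180.0, 0.0, 168.8]
force: [1.1, -0.5, -0.2]
gripper_width: 60.5
gripper_force: 0.0
```

Emit:
step_arm --plan '[-2.5,-2.7,0,0,0,0,-2.5,-2.7,0,0,0,0,-2.5,-2.7,0,0,0,0,-2.5,-2.7,0,0,0,0,-2.5,-2.7,0,0,0,0]'

```text
time_s: 4.2
ee_pos: [348.7, 238.5, 228.2]
ee_rot: [180.0, 0.0, 168.8]
force: [0.5, -0.5, 0.5]
gripper_width: 59.8
gripper_force: 0.0
```

Emit:
step_arm --plan '[-2.5,-2.7,0,0,0,0,-2.5,-2.7,0,0,0,0,-2.5,-2.7,0,0,0,0,-2.5,-2.7,1,0,0,0,-2.5,-2.7,1,0,0,0]'

```text
time_s: 4.62
ee_pos: [445.7, 81.7, 208.5]
ee_rot: [179.9, 0.1, 168.8]
force: [1.0, -0.4, -0.8]
gripper_width: 59.9
gripper_force: 0.0
```

```bash
python3 -c "
from go import *
delta(0,92)"
```

```text
t 4.62 pos [445.7  81.7 208.5] rot [1.7994e+02 1.3000e-01 1.6876e+02] F [ 1.  -0.4 -0.8] w 59.9 gf 0.0
shift cm [-2.18 -2.33 11.65] turn [ 0.0011  0.0023 -0.0001] tgt [462.8  54.7  92. ]
```

Emit:
step_arm --plan '[-1.1,-1.1,0,0,0,0,-1,-1,0,0,0,0,0,0,2,0,0,0,0,0,2,0,0,0,0,0,1.5,0,0,0]'

```text
time_s: 5.03
ee_pos: [460.8, 58.2, 151.9]
ee_rot: [-180.0, -0.0, 168.7]
force: [-0.0, 0.5, -0.1]
gripper_width: 60.3
gripper_force: 0.0
```

```bash
python3 -c "
from go import *
delta(0,92)
p=viewer.grab_frame('top');q=viewer.grab_frame('scene')
a=cv2.resize(p['img'][215:305,280:360],None,fx=5,fy=5,interpolation=2);b=cv2.resize(q['img'][185:275,285:365],None,fx=5,fy=5,interpolation=2)
cv2.imwrite('pics/g.png',cv2.convertScaleAbs(np.hstack([a,b])[:,:,::-1],alpha=1.6))"
```

```text
t 5.03 pos [460.8  58.2 151.9] rot [-1.8000e+02 -4.0000e-02  1.6872e+02] F [-0.   0.5 -0.1] w 60.3 gf 0.0
shift cm [-0.27 -0.3   5.99] turn [-0.0001 -0.0006 -0.0009] tgt [462.8  54.7  92. ]
```

View pics/g.png

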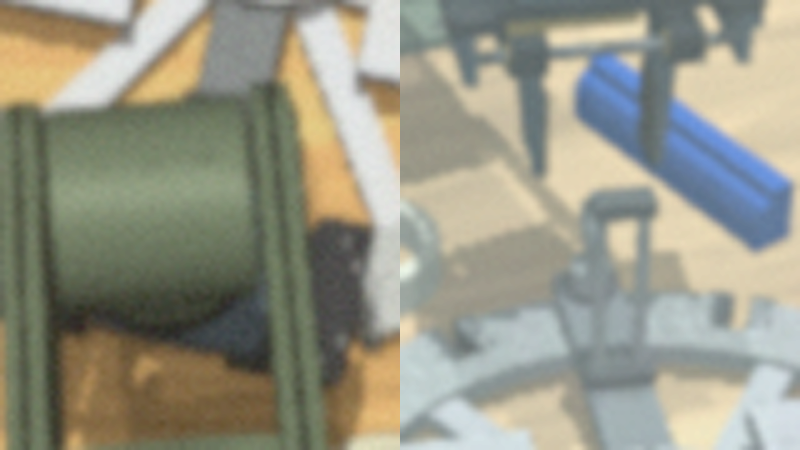

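The scene crop shows the two fingertips, at crop pixels (540,175) and (655,160), straddling the ring at about (592,230). I'm descending.

Emit:
step_arm --plan '[-0.27,-0.3,1.5,0,0,0,0,0,1.5,0,0,0,0,0,1.5,0,0,0,0,0,1.3,0,0,0,0,0,0,0,0,0]' --hand 3

```text
time_s: 5.55
ee_pos: [462.2, 55.2, 93.9]
ee_rot: [-180.0, -0.2, 168.8]
force: [-1.6, 0.1, -0.5]
gripper_width: 31.2
gripper_force: 0.0
```

Emit:
step_arm --plan '[0,0,0,0,0,0,0,0,0,0,0,0]' --hand 1.8

```text
time_s: 5.72
ee_pos: [464.1, 55.4, 96.2]
ee_rot: [180.0, 0.1, 168.8]
force: [0.4, 0.2, -0.0]
gripper_width: 19.7
gripper_force: 0.0
```

```bash
python3 -c "
from go import *
delta(0,93)"
```

```text
t 5.72 pos [464.1  55.4  96.2] rot [1.7996e+02 1.3000e-01 1.6879e+02] F [ 0.4  0.2 -0. ] w 19.7 gf 0.0
shift cm [ 0.12 -0.09  0.32] turn [0.0008 0.0022 0.0004] tgt [462.8  54.7  93. ]
```

Emit:
step_arm --plan '[0,0,0.2,0,0,0,0,0,0,0,0,0,0,0,0,0,0,0,0,0,0,0,0,0]' --hand 0.6

```text
time_s: 6.05
ee_pos: [463.8, 55.5, 93.7]
ee_rot: [179.9, 0.1, 168.8]
force: [0.5, 0.4, 3.8]
gripper_width: 7.9
gripper_force: 6.0
```

```bash
python3 -c "
from go import *
delta(0,93)"
```

```text
t 6.05 pos [463.8  55.5  93.7] rot [1.7995e+02 1.0000e-01 1.6879e+02] F [0.5 0.4 3.8] w 7.9 gf 6.0
shift cm [ 0.08 -0.09  0.07] turn [0.0009 0.0018 0.0004] tgt [462.8  54.7  93. ]
```

Emit:
step_arm --plan '[0,0,0,0,0,0,0,0,0,0,0,0]' --newtons 40

```text
time_s: 6.22
ee_pos: [463.8, 55.5, 93.6]
ee_rot: [180.0, 0.1, 168.8]
force: [0.5, 1.7, 4.9]
gripper_width: 8.0
gripper_force: 40.0
```

Emit:
step_arm --plan '[0,0,-0.3,0,0,0,0,0,-0.3,0,0,0,0,0,0,0,0,0]'

```text
time_s: 6.47
ee_pos: [463.8, 55.4, 98.5]
ee_rot: [180.0, 0.1, 168.8]
force: [4.8, 2.3, -9.4]
gripper_width: 7.6
gripper_force: 40.0
```

Emit:
step_arm --plan '[0,0,-0.3,0,0,0,0,0,-0.3,0,0,0,0,0,-0.1,0,0,0,0,0,0,0,0,0]'

```text
time_s: 6.8
ee_pos: [463.8, 55.3, 105.1]
ee_rot: [180.0, 0.1, 168.8]
force: [5.8, 2.8, -11.2]
gripper_width: 7.4
gripper_force: 40.0
```

```bash
python3 -c "
from go import *
delta(0,93)"
```

```text
t 6.8 pos [463.8  55.3 105.1] rot [1.7998e+02 6.0000e-02 1.6879e+02] F [  5.8   2.8 -11.2] w 7.4 gf 40.0
shift cm [ 0.09 -0.08  1.21] turn [0.0004 0.001  0.0004] tgt [462.8  54.7  93. ]
```

Emit:
step_arm --plan '[0,0,-0.15,0,0,0,0,0,0,0,0,0]'

```text
time_s: 6.97
ee_pos: [463.8, 55.3, 106.4]
ee_rot: [180.0, 0.1, 168.8]
force: [6.5, 2.5, -12.9]
gripper_width: 7.8
gripper_force: 40.0
```

Emit:
step_arm --plan '[0,0.15,0,0,0,0,0,0.15,0,0,0,0,0,0,0,0,0,0]'

```text
time_s: 7.22
ee_pos: [464.1, 57.1, 106.1]
ee_rot: [-179.9, 0.0, 168.7]
force: [6.2, -3.2, -11.2]
gripper_width: 7.6
gripper_force: 40.0
```

Emit:
step_arm --plan '[0,0.2,0,0,0,0.014,0,0.25,0,0,0,0.011,0,0,0,0,0,0]'

```text
time_s: 7.47
ee_pos: [465.1, 61.8, 106.1]
ee_rot: [-179.9, 0.0, 167.3]
force: [5.8, -3.2, -11.6]
gripper_width: 7.9
gripper_force: 40.0
```

```bash
python3 -c "
from go import *
delta(0.04,106)"
```

```text
t 7.47 pos [465.1  61.8 106.1] rot [-1.7991e+02  4.0000e-02  1.6733e+02] F [  5.8  -3.2 -11.6] w 7.9 gf 40.0
shift cm [0.08 0.16 0.01] turn [-0.0015  0.0007  0.0149] tgt [464.7  63.5 106. ]
```

Emit:
step_arm --plan '[-0.01,0.675,0,0,0,0.03,-0.01,0.675,0,0,0,0.03,-0.01,0.675,0,0,0,0.03,-0.01,0.675,0,0,0,0.03,-0.01,0.675,0,0,0,0.03]'

```text
time_s: 7.88
ee_pos: [474.8, 93.7, 106.0]
ee_rot: [-179.8, 0.1, 158.7]
force: [6.7, -5.1, -11.2]
gripper_width: 7.8
gripper_force: 40.0
```

```bash
python3 -c "
from go import *
delta(0.339,106)"
```

```text
t 7.88 pos [474.8  93.7 106. ] rot [-1.7985e+02  6.0000e-02  1.5872e+02] F [  6.7  -5.1 -11.2] w 7.8 gf 40.0
shift cm [-0.25  3.52 -0.01] turn [-0.0026  0.0012  0.1636] tgt [489.9 125.6 106. ]
```

Emit:
step_arm --plan '[-0.01,0.7,0,0,0,0.032,-0.01,0.7,0,0,0,0.032,-0.01,0.7,0,0,0,0.032,-0.01,0.7,0,0,0,0.032,-0.01,0.7,0,0,0,0.032]'

```text
time_s: 8.3
ee_pos: [490.0, 125.1, 105.8]
ee_rot: [-179.8, 0.1, 149.6]
force: [6.0, -3.9, -11.6]
gripper_width: 7.9
gripper_force: 40.0
```

Emit:
step_arm --plan '[0,0,0,0,0,0]'

```text
time_s: 8.38
ee_pos: [490.5, 126.0, 105.8]
ee_rot: [-179.9, 0.1, 149.6]
force: [6.2, -1.5, -12.4]
gripper_width: 7.5
gripper_force: 40.0
```

```bash
python3 -c "
from go import *
delta(0.345,106)
v=np.load('v.npy');p=sensors.state()['ee_pos'];print('angle',np.pi+v[2]-np.arctan2(p[1]-v[1],p[0]-v[0]),np.hypot(p[0]-v[0],p[1]-v[1]))"
```

```text
t 8.38 pos [490.5 126.  105.8] rot [-1.7992e+02  7.0000e-02  1.4959e+02] F [  6.2  -1.5 -12.4] w 7.5 gf 40.0
shift cm [ 0.03  0.07 -0.02] turn [-0.0014  0.0013  0.0103] tgt [490.6 126.8 106. ]
angle 0.3419419101289298 224.66613894622938
```

Emit:
step_arm --plan '[0,0,0.12,0,0,0,0,0,0.1,0,0,0,0,0,0,0,0,0]'

```text
time_s: 8.63
ee_pos: [490.4, 125.8, 104.6]
ee_rot: [-180.0, 0.1, 149.6]
force: [5.9, -1.0, -8.2]
gripper_width: 7.6
gripper_force: 40.0
```

Emit:
step_arm --plan '[0,0,0,0,0,0,0,0,0,0,0,0,0,0,0.3,0,0,0,0,0,0.3,0,0,0,0,0,0,0,0,0]' --hand 1.3 --newtons 15

```text
time_s: 9.05
ee_pos: [488.8, 126.2, 98.7]
ee_rot: [-179.9, -0.1, 149.6]
force: [0.3, -0.4, -0.6]
gripper_width: 13.2
gripper_force: 0.0
```

```bash
python3 -c "
from go import *
delta(0.36,98)"
```

```text
t 9.05 pos [488.8 126.2  98.7] rot [-1.7994e+02 -8.0000e-02  1.4959e+02] F [ 0.3 -0.4 -0.6] w 13.2 gf 0.0
shift cm [-0.14  0.48  0.07] turn [-0.0011 -0.0014  0.0252] tgt [492.4 129.6  98. ]
```

Emit:
step_arm --plan '[0,0.15,0,0,0,0.008,0,0.15,0,0,0,0.008,0,0.15,0,0,0,0.008,0,0.1,0,0,0,0.006,0,0.1,0,0,0,0.006]'

```text
time_s: 9.47
ee_pos: [491.2, 129.5, 99.0]
ee_rot: [-179.6, -0.0, 147.6]
force: [-3.3, -8.8, 3.9]
gripper_width: 12.7
gripper_force: 4.7
```

Emit:
step_arm --plan '[0,0.1,0,0,0,0.0045,0,0.1,0,0,0,0.0045]'

```text
time_s: 9.63
ee_pos: [492.3, 131.1, 99.0]
ee_rot: [-179.6, -0.0, 147.1]
force: [-2.8, -9.9, 3.1]
gripper_width: 13.1
gripper_force: 4.7
```

Emit:
step_arm --plan '[0,0.1,0,0,0,0.0045,0,0.1,0,0,0,0.0045]'

```text
time_s: 9.8
ee_pos: [493.3, 132.7, 99.0]
ee_rot: [-179.6, -0.0, 146.6]
force: [-3.9, -9.5, 2.7]
gripper_width: 13.1
gripper_force: 4.7
```

Emit:
step_arm --plan '[0,0.1,0,0,0,0.0045,0,0.1,0,0,0,0.0045]'

```text
time_s: 9.97
ee_pos: [494.4, 134.5, 98.9]
ee_rot: [-179.6, -0.0, 146.1]
force: [-2.6, -8.5, 1.8]
gripper_width: 13.1
gripper_force: 4.4
```

```bash
cat >> go.py <<'E'
def ang():
    v=np.load('v.npy');s=sensors.state();p=s['ee_pos'];a=np.pi+v[2]-np.arctan2(p[1]-v[1],p[0]-v[0])
    print('ring angle',round(a-.0035-(s['gripper_width']-8)/2/225,4),'r',np.hypot(p[0]-v[0],p[1]-v[1]).round(1))
E
python3 -c "
from go import *
delta(.38,98);ang()"
```

```text
t 9.97 pos [494.4 134.5  98.9] rot [-1.7961e+02 -5.0000e-02  1.4606e+02] F [-2.6 -8.5  1.8] w 13.1 gf 4.4
shift cm [-0.09 -0.07  0.09] turn [-0.0067 -0.0009 -0.0164] tgt [494.8 133.4  98. ]
ring angle 0.3683 r 225.9
```

Sliding steadily at about 9 N. I'll continue in small steps until the force rises.

Emit:
step_arm --plan '[0,0.1,0,0,0,0.003,0,0.1,0,0,0,0.003]'

```text
time_s: 10.13
ee_pos: [495.5, 136.2, 98.9]
ee_rot: [-179.6, -0.1, 145.7]
force: [-2.2, -8.9, 3.4]
gripper_width: 12.9
gripper_force: 4.6
```

Emit:
step_arm --plan '[-0.02,0.1,0,0,0,0.003]'

```text
time_s: 10.22
ee_pos: [496.0, 137.0, 98.8]
ee_rot: [-179.6, -0.1, 145.5]
force: [-4.1, -8.3, 2.9]
gripper_width: 12.9
gripper_force: 4.4
```

Emit:
step_arm --plan '[-0.02,0.1,0,0,0,0.003]'

```text
time_s: 10.3
ee_pos: [496.5, 137.7, 98.8]
ee_rot: [-179.6, -0.1, 145.4]
force: [-4.5, -8.0, 2.4]
gripper_width: 13.2
gripper_force: 4.7
```

Emit:
step_arm --plan '[-0.02,0.1,0,0,0,0.003]'

```text
time_s: 10.38
ee_pos: [497.0, 138.4, 98.8]
ee_rot: [-179.6, -0.1, 145.2]
force: [-4.0, -6.4, 3.2]
gripper_width: 12.8
gripper_force: 4.3
```

Emit:
step_arm --plan '[-0.02,0.1,0,0,0,0.003]'

```text
time_s: 10.47
ee_pos: [497.5, 139.1, 98.7]
ee_rot: [-179.5, -0.2, 145.0]
force: [-5.5, -7.9, 3.9]
gripper_width: 13.1
gripper_force: 4.3
```

Emit:
step_arm --plan '[-0.02,0.1,0,0,0,0.003]'

```text
time_s: 10.55
ee_pos: [497.7, 139.5, 98.6]
ee_rot: [-179.5, -0.2, 144.9]
force: [-5.4, -7.8, 2.9]
gripper_width: 13.0
gripper_force: 4.6
```

```bash
python3 -c "
from go import *
delta(.4,98);ang()"
```

```text
t 10.55 pos [497.7 139.5  98.6] rot [-179.47   -0.18  144.85] F [-5.4 -7.8  2.9] w 13.0 gf 4.6
shift cm [-0.1  -0.22  0.06] turn [-0.0091 -0.0032 -0.0174] tgt [497.3 137.2  98. ]
ring angle 0.3951 r 226.0
```

Emit:
step_arm --plan '[0,0.05,0,0,0,0]'

```text
time_s: 10.63
ee_pos: [498.0, 139.9, 98.6]
ee_rot: [-179.5, -0.2, 144.9]
force: [-5.8, -9.5, 3.8]
gripper_width: 13.4
gripper_force: 5.7
```

Emit:
step_arm --plan '[0,0.05,0,0,0,0]'

```text
time_s: 10.72
ee_pos: [498.1, 140.1, 98.6]
ee_rot: [-179.4, -0.2, 144.9]
force: [-6.3, -7.0, 3.1]
gripper_width: 13.2
gripper_force: 4.7
```

Emit:
step_arm --plan '[0,0.05,0,0,0,0,0,0.05,0,0,0,0]'

```text
time_s: 10.88
ee_pos: [498.7, 141.1, 98.4]
ee_rot: [-179.5, -0.2, 144.9]
force: [-6.0, -9.1, 1.8]
gripper_width: 13.3
gripper_force: 5.3
```

Emit:
step_arm --plan '[0,0.05,0,0,0,0,0,0.05,0,0,0,0]'

```text
time_s: 11.05
ee_pos: [499.9, 142.7, 98.2]
ee_rot: [-179.6, -0.2, 144.8]
force: [-2.2, -2.4, -2.4]
gripper_width: 12.9
gripper_force: 1.1
```

Emit:
step_arm --plan '[0,0,0,0,0,0]'

```text
time_s: 11.13
ee_pos: [501.4, 144.1, 98.7]
ee_rot: [-179.9, -0.1, 144.7]
force: [-2.3, -1.0, -2.0]
gripper_width: 13.0
gripper_force: 2.0
```

Emit:
step_arm --plan '[0,0.05,0,0,0,0]'

```text
time_s: 11.22
ee_pos: [501.5, 144.2, 98.6]
ee_rot: [-179.8, -0.1, 144.8]
force: [-4.8, -4.9, -0.8]
gripper_width: 13.0
gripper_force: 3.1
```

```bash
python3 -c "
from go import *
delta(.4,98);ang()"
```

```text
t 11.22 pos [501.5 144.2  98.6] rot [-1.7979e+02 -1.2000e-01  1.4478e+02] F [-4.8 -4.9 -0.8] w 13.0 gf 3.1
shift cm [-0.06 -0.81  0.06] turn [-0.0037 -0.0021 -0.0186] tgt [497.3 137.2  98. ]
ring angle 0.4215 r 225.6
```

```bash
python3 -c "
from go import *
q=viewer.grab_frame('scene');p=viewer.grab_frame('top')
b=cv2.resize(q['img'][190:280,300:380],None,fx=5,fy=5,interpolation=2);a=cv2.resize(p['img'][215:305,270:350],None,fx=5,fy=5,interpolation=2)
cv2.imwrite('pics/n.png',cv2.convertScaleAbs(np.hstack([a,b])[:,:,::-1],alpha=1.6))
v=np.load('v.npy')
for al in(.38,.4,.42):
  for r,z in((140,170),(225,88),(225,99),(225,52)): print(al,r,z,((proj(q,W(v,(-r*np.cos(al),r*np.sin(al),z)))-[300,190])*5+[400,0]).round())
"
```

```text
0.38 140 170 [641. 170.]
0.38 225 88 [654. 202.]
0.38 225 99 [655. 187.]
0.38 225 52 [651. 250.]
0.4 140 170 [646. 170.]
0.4 225 88 [661. 203.]
0.4 225 99 [663. 188.]
0.4 225 52 [658. 251.]
0.42 140 170 [651. 171.]
0.42 225 88 [669. 204.]
0.42 225 99 [670. 189.]
0.42 225 52 [665. 252.]
```

View pics/n.png

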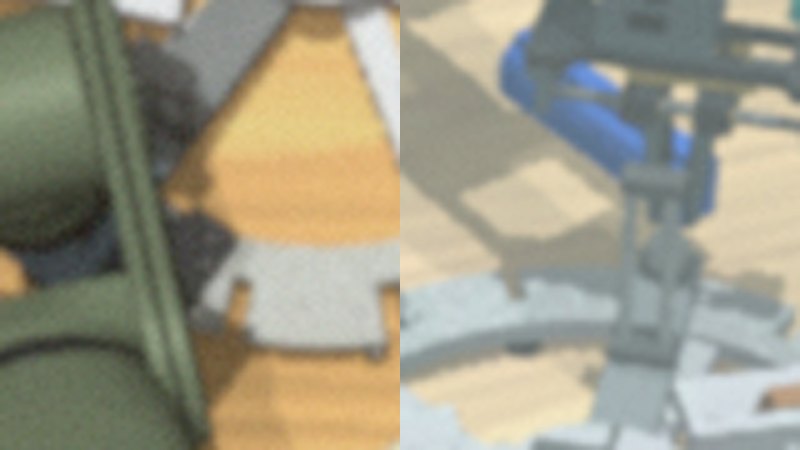

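The arm slid forward about 4 mm as the force fell, and the picture puts it near 0.42, with the cap at crop pixel (655,180). I'll probe gently to feel whether the pin holds it.

Emit:
step_arm --plan '[0,0.1,0,0,0,0,0,0.05,0,0,0,0]'

```text
time_s: 11.48
ee_pos: [501.5, 144.3, 98.5]
ee_rot: [-179.6, -0.1, 144.8]
force: [-4.7, -8.5, 0.3]
gripper_width: 13.5
gripper_force: 5.1
```

```bash
python3 -c "
from go import *
delta(.41,98);ang()"
```

```text
t 11.48 pos [501.5 144.3  98.5] rot [-1.7960e+02 -1.3000e-01  1.4484e+02] F [-4.7 -8.5  0.3] w 13.5 gf 5.1
shift cm [-0.06 -0.6   0.06] turn [-0.0069 -0.0024 -0.0077] tgt [498.6 139.   98. ]
ring angle 0.421 r 225.7
```

Emit:
step_arm --plan '[0,0.1,0,0,0,0,0,0,0,0,0,0]'

```text
time_s: 11.65
ee_pos: [501.6, 144.4, 98.5]
ee_rot: [-179.5, -0.1, 144.9]
force: [-6.9, -9.9, 1.2]
gripper_width: 12.7
gripper_force: 5.9
```

```bash
python3 -c "
from go import *
delta(.41,98);ang()"
```

```text
t 11.65 pos [501.6 144.4  98.5] rot [-1.7949e+02 -1.4000e-01  1.4486e+02] F [-6.9 -9.9  1.2] w 12.7 gf 5.9
shift cm [-0.06 -0.61  0.06] turn [-0.0089 -0.0025 -0.0073] tgt [498.6 139.   98. ]
ring angle 0.4233 r 225.7
```

Emit:
step_arm --plan '[0,0.1,0,0,0,0,0,0,0,0,0,0]'

```text
time_s: 11.82
ee_pos: [501.6, 144.5, 98.5]
ee_rot: [-179.4, -0.2, 144.9]
force: [-6.5, -12.9, 3.1]
gripper_width: 12.9
gripper_force: 7.1
```

Emit:
step_arm --plan '[0,0.1,0,0,0,0,0,0,0,0,0,0]'

```text
time_s: 11.98
ee_pos: [501.6, 144.5, 98.4]
ee_rot: [-179.3, -0.2, 144.9]
force: [-8.1, -14.8, 3.9]
gripper_width: 12.8
gripper_force: 8.3
```

Holding at 17 N with no motion, where sliding took 10 N. I'll back off and feel the other side.

Emit:
step_arm --plan '[0,-0.25,0,0,0,0,0,-0.25,0,0,0,0,0,-0.2,0,0,0,0,0,0,0,0,0,0]'

```text
time_s: 12.32
ee_pos: [502.5, 143.3, 99.7]
ee_rot: [179.9, 0.1, 144.8]
force: [-0.5, -1.0, -0.5]
gripper_width: 12.8
gripper_force: 0.6
```

Emit:
step_arm --plan '[0,-0.2,0,0,0,0,0,-0.15,0,0,0,0,0,0,0,0,0,0]'

```text
time_s: 12.57
ee_pos: [500.0, 140.3, 99.5]
ee_rot: [179.9, 0.0, 144.8]
force: [1.1, 0.1, 0.2]
gripper_width: 13.0
gripper_force: 0.0
```

Emit:
step_arm --plan '[0,-0.15,0,0,0,0,0,-0.15,0,0,0,0,0,0,0,0,0,0]'

```text
time_s: 12.82
ee_pos: [498.4, 138.1, 99.5]
ee_rot: [179.9, 0.0, 144.8]
force: [1.9, 2.5, -0.3]
gripper_width: 13.1
gripper_force: 1.2
```

Emit:
step_arm --plan '[0,-0.15,0,0,0,0,0,0,0,0,0,0]'

```text
time_s: 12.98
ee_pos: [498.3, 137.9, 99.5]
ee_rot: [179.7, 0.0, 144.7]
force: [3.1, 6.9, -2.1]
gripper_width: 12.9
gripper_force: 3.3
```

Emit:
step_arm --plan '[0,-0.15,0,0,0,0,0,0,0,0,0,0]'

```text
time_s: 13.15
ee_pos: [498.3, 137.7, 99.5]
ee_rot: [179.6, 0.1, 144.7]
force: [4.6, 10.2, -3.5]
gripper_width: 13.1
gripper_force: 5.2
```

Emit:
step_arm --plan '[0,-0.15,0,0,0,0,0,0,0,0,0,0]'

```text
time_s: 13.32
ee_pos: [498.2, 137.6, 99.6]
ee_rot: [179.4, 0.1, 144.7]
force: [5.6, 14.2, -6.2]
gripper_width: 13.2
gripper_force: 7.1
```

Emit:
step_arm --plan '[0,0.3,0,0,0,0,0,0.35,0,0,0,0,0,0,0,0,0,0]' --hand 2.5

```text
time_s: 13.57
ee_pos: [499.0, 139.3, 99.1]
ee_rot: [-180.0, -0.0, 144.8]
force: [0.1, -0.7, -0.1]
gripper_width: 24.5
gripper_force: 0.0
```

```bash
python3 -c "
from go import *
delta(.416,98);ang()"
```

```text
t 13.57 pos [499.  139.3  99.1] rot [-1.7996e+02 -1.0000e-02  1.4480e+02] F [ 0.1 -0.7 -0.1] w 24.5 gf 0.0
shift cm [0.03 0.09 0.11] turn [-0.0007 -0.0001 -0.0023] tgt [499.3 140.2  98. ]
ring angle 0.372 r 224.7
```

Emit:
step_arm --plan '[0,0,-1.0,0,0,0,0,0,-1.5,0,0,0,0,0,-1.5,0,0,0,0,0,0,0,0,0,0,0,0,0,0,0]'

```text
time_s: 13.98
ee_pos: [499.4, 139.1, 140.2]
ee_rot: [179.9, 0.1, 144.8]
force: [-1.1, -0.2, -0.7]
gripper_width: 25.1
gripper_force: 0.0
```

Emit:
step_arm --plan '[0,0,0,0,0,0,0,0,0,0,0,0,0,0,0,0,0,0]' --hand 0

```text
time_s: 14.23
ee_pos: [498.4, 139.0, 138.4]
ee_rot: [-179.9, -0.1, 144.8]
force: [-0.1, -0.0, -0.3]
gripper_width: 8.0
gripper_force: 0.0
```

```bash
python3 -c "
from go import *
delta(.416,122);ang()"
```

```text
t 14.23 pos [498.4 139.  138.4] rot [-1.7993e+02 -7.0000e-02  1.4477e+02] F [-0.1 -0.  -0.3] w 8.0 gf 0.0
shift cm [-0.01  0.14  1.64] turn [-0.0013 -0.0012 -0.0028] tgt [499.3 140.2 122. ]
ring angle 0.4063 r 225.1
```

Emit:
step_arm --plan '[0,0.12,0.5,0,0,0,0,0,0.5,0,0,0,0,0,0.4,0,0,0,0,0,0,0,0,0]'

```text
time_s: 14.57
ee_pos: [498.9, 140.1, 123.8]
ee_rot: [-179.9, -0.1, 144.8]
force: [-0.1, -0.2, 0.3]
gripper_width: 0.6
gripper_force: 0.0
```

Emit:
step_arm --plan '[0,0,0.25,0,0,0,0,0,0,0,0,0]'

```text
time_s: 14.73
ee_pos: [499.5, 140.2, 122.2]
ee_rot: [-180.0, -0.0, 144.8]
force: [0.0, 0.4, 0.6]
gripper_width: 0.3
gripper_force: 0.0
```

Emit:
step_arm --plan '[0,0,0.25,0,0,0,0,0,0,0,0,0]'

```text
time_s: 14.9
ee_pos: [500.0, 140.3, 120.3]
ee_rot: [180.0, 0.0, 144.8]
force: [0.3, -0.8, 0.0]
gripper_width: 0.2
gripper_force: 0.0
```

Emit:
step_arm --plan '[0,0,0.15,0,0,0,0,0,0,0,0,0]'

```text
time_s: 15.07
ee_pos: [500.1, 140.4, 120.0]
ee_rot: [179.9, 0.0, 144.8]
force: [-1.3, 0.6, 7.4]
gripper_width: 0.2
gripper_force: 3.4
```

Emit:
step_arm --plan '[0,0,0.15,0,0,0,0,0,0,0,0,0]'

```text
time_s: 15.23
ee_pos: [500.3, 140.9, 119.8]
ee_rot: [179.8, 0.1, 144.8]
force: [-4.6, 0.7, 13.6]
gripper_width: 0.2
gripper_force: 7.2
```

Contact comes at tip height 106.0 mm, exactly the height of the ring top with the pin home. I'll retreat and hand in.

Emit:
step_arm --plan '[0,0,-1.0,0,0,0,0,0,-3,0,0,0,0,0,-3,0,0,0,0,0,-3,0,0,0,0,0,0,0,0,0]'

```text
time_s: 15.65
ee_pos: [502.9, 141.1, 223.5]
ee_rot: [179.5, 0.4, 144.8]
force: [0.3, -0.3, 0.1]
gripper_width: 0.3
gripper_force: 0.0
```

```bash
python3 -c "
from h import *
s=sensors.state();print(s['ee_pos'],s['force'],env.job_done())"
```

```text
the job is handed in; nothing more can be done
[502.890894   141.0591905  223.45300716] [ 0.31262446 -0.26370359  0.06756187] None
```

The job is handed in, no verdict shown: the pin sits home in the first notch on the moulding's (+y) side; it held at 17 N one way and 15 N the other, and the ring top is at its home height, with the swing arm at an estimated 0.416 rad (limit 0.425).

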